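# Pump the ratchet lever to index a reagent carousel

### The job

On the bench stands a small round reagent carousel that is turned by a ratchet lever. Take the lever by its upright handle and pump it to and fro, click by click, until the dropper bottle on the carousel stands at the pointed index post, then let go. Work only the lever: do not touch the turntable or what stands on it.

Things in the scene. Friction and masses are not known exactly. Their poses are not given: they have to be found in the camera images.
- base: carousel's fixed round grey base plate, 212 mm across, 9 mm thick. Origin: centre of its underside, on the vertical axis of both turntable and lever. Its +y axis points from the centre to the index post (dark steel, 71 mm tall, with a point reaching in over the rim). The lever sticks out on its -x side, towards the robot. A sprung pawl on it keeps the turntable from turning back.
- turntable: turning part: white disc 146 mm across, top 38 mm above the worktop, on a steel ring of 12 ratchet teeth (30 degrees each, 164 mm across). Carries, fixed in their seats, one dropper bottle (35 mm across, top at 135 mm) and five slimmer stoppered tubes (15 mm). Origin on the base's axis at worktop height; +x points to the bottle. Turns counter-clockwise seen from above; stays where left.
- bottle_foot (a point): point on the dropper bottle's axis, 55 mm above the worktop, 52 mm from the turning axis; turns with the turntable. At the start it is 1.3 to 3.8 teeth (39 to 114 degrees) short of index_point, not always a whole number, so the first stroke may advance only part of a tooth.
- index_point (a point): fixed point on the base, inward of the index post's point, 55 mm above the worktop, 52 mm from the turning axis: where bottle_foot must come. It is one of the turntable's 12 stations: the forward stop of the lever always leaves the turntable at a station.
- lever (a joint): lever angle, rad, about the base's axis, growing counter-clockwise from above: 0 = back stop, 0.70 = forward stop (to the robot's right). In the base frame it points along 160 degrees (from +x) at 0, 200 at 0.70. No spring, stays where left. Forward drives the turntable; back slips over the teeth and must come below 0.12 to catch the next. A full stroke is one tooth, its first 0.17 rad idle.
- handle: upright round black handle on the lever's end, 20 mm across, 97 mm tall, turning freely about its own vertical axis, 140 mm from the base's axis. Origin: centre of its lower end, 24 mm above the worktop (top at 121 mm). Grip from above, TCP about 95 mm above the worktop, fingers closing along the stroke; pumping takes about 3 N. Below it is only the flat lever bar, 11 to 20 mm above the worktop.

How it is judged:
By the outcome, as a careful person would: the job done as asked, in the order asked, and still so for the second after the job is handed in, with the robot touching nothing.
It also fails if it takes over 54 s, if anything falls off the work surface, if the arm or the gripper's body presses on something with over 40 N, if the wrist force passes 120 N, or if a joint passes its speed limit or range.

### The arm

A 6-joint arm with a two-finger parallel gripper is mounted at the origin on a cart in front of the work surface, level with it; the furniture and walls round the work are solid. World frame = base frame: x ahead of the robot, y to its left, z up, the work surface at z = 0. Lengths are in m, angles in rad, forces in N, time in s.
With the tool pointing down it reaches from about 0.35 to 0.925 m from the base axis. Payload 6.4 kg.
Tool frame: the origin (TCP) lies between the finger pads, 19 mm behind the fingertips; this is the grasp point; z points along the fingers, y is the line along which they close (so a half turn about z gives the same grasp; the last joint's range is limited). The gripper opens to 85 mm and grips with 20 to 120 N. Pads are 22 mm wide; open, the fingers measure 114 mm over their backs; the gripper's body (76 mm by 85 mm) begins 54 mm behind the grasp point. The pads swing forward as they close: fully open they stand 13 mm farther back than shut.
Start: joints at [1.087, 0.245, 1.558, -0, 1.339, -0.174], TCP at [0.198, 0.619, 0.25] pointing down, gripper open.
Joint ranges: [-3.13, 3.13], [-1.02, 2.26], [0.13, 2.54], [-0.95, 4.09], [0.21, 2.88], [-2.74, 2.74]. Speed limits (rad/s): [2.57, 2.57, 3.14, 3.14, 3.14, 3.14].

### API

Orientations are given as a rotation vector (axis times angle).
In Python, from cell import sensors, vision, arm gives the robot as it stands.
- The arm moves only by the tool drive_tool, never from a script. Its argument "rows" is a list of rows, each a list of 3 entries, a list of its own where there are three numbers: the shift along the tool's x, y, z scaled (see below), then the turn, a rotation vector about the tool's x, y, z scaled (see below), then the finger opening in mm, from 0 to 85.4. In form: [[[dx, dy, dz], [wx, wy, wz], grip], ...]. A call has exactly 10 rows; each row shifts and turns the commanded pose from where the row before left it, along the tool's axes as they then stand; what a row does not reach is not made up. The controller multiplies each number of a shift by 0.05 m and each number of a turn by 0.1 rad. A row lasts 1/10 s, in which the tool goes at most 50 mm and 8.59 degrees, less where a joint would pass 70% of its speed; a pose out of reach is approached as far as the arm can. A call with a number of a shift or a turn outside -1 to 1 is refused whole. A call with a gripper value outside its range is refused whole. The fingers move at their own pace and stop on an object; "newtons" is the grip in N (left out, the last holds). Time passes only in rows, so rows that do not move let the fingers close, or fill a call up. It gives the time, the measured TCP pose, the force, the opening and the grip force at its end, in the units of the state.
- sensors.read_state(): the state, without advancing time (a new reading comes with each control period).
- vision.get_image(name): name is "scene" or "top" or "wrist"; returns (picture, depth): 420x560x3 uint8, red, green, blue; 420x560 float32, m along the optical axis (not along the pixel's ray), 0 where there is no reading.
- vision.camera_model(name): a dict with "camera_matrix" (3x3 intrinsics, pixels), "world_from_camera" (4x4, takes a point from camera to world coordinates); the wrist camera has in their place "T_tool_cam" (4x4, takes a point from camera to tool coordinates, whose origin is the TCP and whose axes are the flange's). Camera axes: x right, y down, z forward; pixel columns grow to the right and rows downward; lengths in m; the calibration is good to about 2 mm. The wrist camera is an equidistant fisheye: a pixel r from the principal point sees the ray r / f radians off the axis. A picture is of the moment at which its call begins: read the wrist's pose just before it. camera_model takes no time and is no camera call.
- arm.close_job(): hands the job in; it is judged then, once.
The state is a dict: "time": time; "joint_pos": joint angles; "dq": joint speeds; "tau": joint torques, N m; "eef_pos": TCP position; "ee_rot": TCP orientation; "ft_force": force on the tool from outside, world axes, zero at the start; "torque": the same for the moment, N m; "finger_gap": opening from 0.0 (shut) to 1.0 (fully open); "grip_force": force on a finger pad.
Only numpy, scipy, OpenCV 4.12 (cv2) and the standard library are available. Lean on these libraries where they do the work, as an engineer would, in place of code of your own. Each camera call takes 0.05 s, during which the arm holds its last target. There are 200 camera calls.

## Working session

There is one attempt and no reset: what is moved stays moved. The work goes in short steps, Python scripts to look and compute and a tool call to move; the robot and the scene stay as the last step left them, time stands still between calls to the robot, and variables do not carry over. Pictures are saved under pics/ and viewed, at most 10 in all, crops included, and the job is handed in when it is done.

Besides the shell and the picture viewer there is one more tool, called after "Call:" as name([rows], argument=value, ...), one row to a line, values as JSON. drive_tool: Moves the arm, as the interface text tells. Its arguments: {"type":"object","properties":{"rows":{"type":"array","items":{"type":"array"}},"newtons":{"type":"number"}},"required":["rows"]}

```bash
mkdir -p pics; ls; python3 - <<'E'
from cell import sensors, vision, arm
import cv2, numpy as np
s=sensors.read_state(); print({k:np.round(v,3).tolist() for k,v in s.items()})
for n in("scene","top"):
    p,d=vision.get_image(n); cv2.imwrite(f"pics/{n}0.png",p[:,:,::-1]); np.save(f"pics/{n}0.npy",d); 
    np.save(f"pics/{n}0rgb.npy",p)
    m=vision.camera_model(n); print(n,np.round(m["camera_matrix"],1).tolist(),np.round(m["world_from_camera"],3).tolist())
E
```

```text
pics
{'time': 0.0, 'joint_pos': [1.087, 0.246, 1.559, 0.0, 1.339, -0.174], 'dq': [0.001, 0.0, 0.0, 0.001, -0.001, -0.001], 'tau': [0.0, -42.949, -32.614, -0.0, 0.005, 0.0], 'eef_pos': [0.198, 0.619, 0.249], 'ee_rot': [-0.485, -3.103, 0.003], 'ft_force': [-0.193, 0.813, 0.104], 'torque': [-0.057, 0.012, -0.024], 'grip_force': 0.0, 'finger_gap': 1.001}
scene [[480.8, 0.0, 281.4], [0.0, 480.8, 205.9], [0.0, 0.0, 1.0]] [[0.721, -0.39, 0.573, 0.063], [-0.693, -0.39, 0.606, -0.483], [-0.013, -0.834, -0.551, 0.525], [0.0, 0.0, 0.0, 1.0]]
top [[409.8, 0.0, 268.2], [0.0, 409.8, 202.6], [0.0, 0.0, 1.0]] [[0.024, -0.989, 0.144, 0.421], [-0.999, -0.021, 0.027, 0.003], [-0.024, -0.145, -0.989, 0.909], [0.0, 0.0, 0.0, 1.0]]
```

View pics/scene0.png

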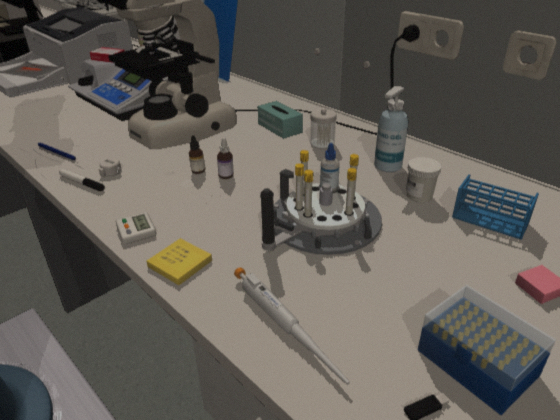

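View pics/top0.png

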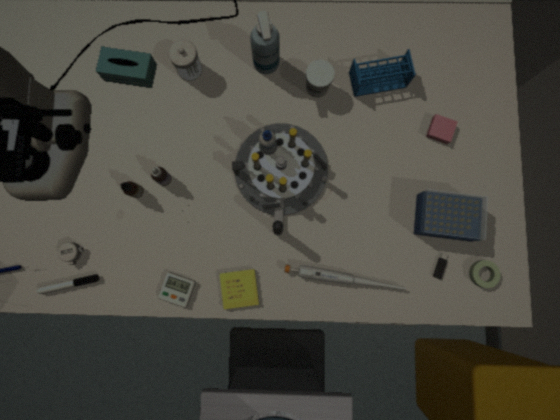

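The scene view shows the black handle at about (267,215), the bottle with its blue cap at (331,155) and the index post at (286,183). In the top view the base is at about (281,168), the handle top at (278,227), the bottle at (267,137) and the post at (239,168). Next I'll enlarge both for pixel detail.

```bash
python3 - <<'E'
import cv2, numpy as np
a=cv2.imread("pics/top0.png")[110:245,215:350]; b=cv2.imread("pics/scene0.png")[140:260,250:390]
a=cv2.resize(a,None,fx=4,fy=4,interpolation=2)[:540,:]; b=cv2.resize(b,None,fx=5,fy=5,interpolation=2)
g=lambda x:np.clip(255*(x/255.)**.6,0,255).astype('uint8')
cv2.imwrite("pics/topc.png",g(a)); cv2.imwrite("pics/scenec.png",g(b))
E
```

```text
(no output)
```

View pics/topc.png

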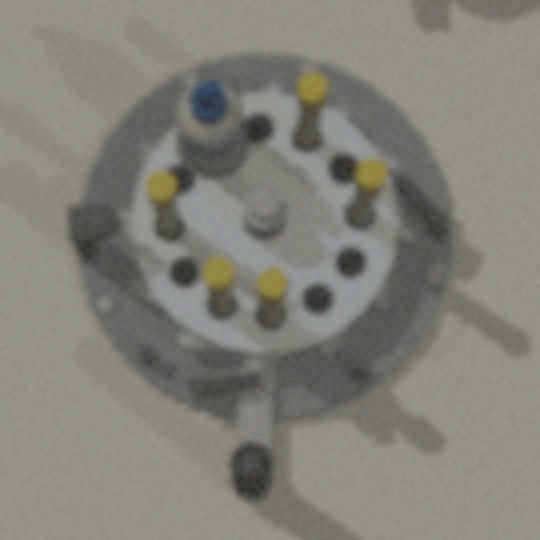

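View pics/scenec.png

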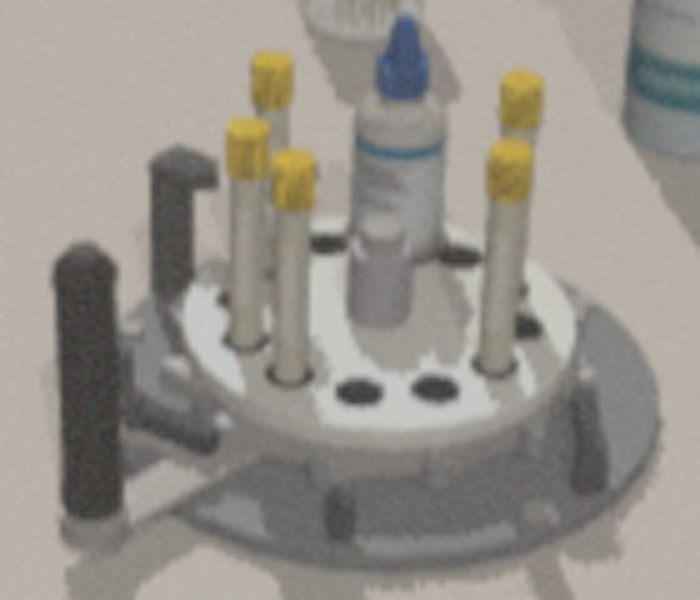

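The top crop (4x, offset 215,110) shows the base rim centred near (267,240), the handle top at (251,455), the bottle cap at (210,102) and the post top at (93,222). The scene crop (5x, offset 250,140) shows the handle from top (85,250) to bottom (90,515), the post at (172,160) and the cap tip at (405,20).

```bash
cat > h.py <<'E'
import numpy as np, cv2
from cell import vision
def ray(n,uv):
    m=vision.camera_model(n);K=m["camera_matrix"];T=np.array(m["world_from_camera"])
    d=T[:3,:3]@np.linalg.solve(K,[uv[0],uv[1],1.]); return T[:3,3],d
def plane(n,uv,z):
    o,d=ray(n,uv); return o+d*(z-o[2])/d[2]
def tri(a,b):
    (o,d),(p,e)=ray("top",a),ray("scene",b)
    t=np.linalg.lstsq(np.c_[d,-e],p-o,rcond=None)[0]; x,y=o+d*t[0],p+e*t[1]
    return (x+y)/2,np.linalg.norm(x-y)
def cloud(n,dep):
    m=vision.camera_model(n);K=m["camera_matrix"];T=np.array(m["world_from_camera"])
    v,u=np.mgrid[:420,:560]; c=np.stack([(u-K[0][2])/K[0][0]*dep,(v-K[1][2])/K[1][1]*dep,dep],-1)
    return c@T[:3,:3].T+T[:3,3]
def circ(p):
    s=np.linalg.lstsq(np.c_[2*p,np.ones(len(p))],(p**2).sum(1),rcond=None)[0]
    return s[:2],np.sqrt(s[2]+s[:2]@s[:2])
E
python3 - <<'E'
from h import *
T=lambda x,y:(215+(x+.5)/4-.5,110+(y+.5)/4-.5); S=lambda x,y:(250+(x+.5)/5-.5,140+(y+.5)/5-.5)
print("cap tri",tri(T(209,100),S(405,45))); print("handle top",tri(T(251,455),S(85,255))); print("post",tri(T(93,220),S(180,163)))
pts=np.array([plane("top",T(*q),.009)[:2] for q in [(80,250),(455,240),(270,53),(140,107),(400,107),(115,345),(190,407),(330,415),(430,320),(120,140)]])
print("base",circ(pts))
for n in("top","scene"):
    c=cloud(n,np.load(f"pics/{n}0.npy")); rgb=np.load(f"pics/{n}0rgb.npy").astype(int); P=c.reshape(-1,3); C=rgb.reshape(-1,3)
    near=(np.hypot(P[:,0]-.59,P[:,1]+.03)<.25)&(C.max(1)<75)
    for z0,z1 in((.03,.06),(.06,.09),(.09,.115),(.115,.14)):
        k=near&(P[:,2]>z0)&(P[:,2]<z1)&(P[:,0]<.55)
        print(n,z0,k.sum(),np.round(P[k].mean(0),4) if k.any() else'',np.round(P[k].std(0),4) if k.any() else'')
    k=(C[:,2]>C[:,0]+40)&(P[:,2]>.08)&(P[:,2]<.15)&(np.hypot(P[:,0]-.62,P[:,1])<.15)
    print("blue",k.sum(),P[k].mean(0) if k.any() else'')
    w=(C.min(1)>140)&(abs(P[:,2]-.038)<.004)&(np.hypot(P[:,0]-.62,P[:,1]+.02)<.12)
    if w.any():
        (x,r)=cv2.minEnclosingCircle((P[w,:2]*1000).astype(np.float32)); print("disc",w.sum(),x,r)
E
```

```text
cap tri (array([0.6718012 , 0.02913284, 0.12653232]), np.float64(0.002195576184978372))
handle top (array([0.49472122, 0.00596793, 0.12410046]), np.float64(0.0019055405763785368))
post (array([0.62080334, 0.09178623, 0.07308433]), np.float64(0.002853073220926604))
base (array([ 0.62964202, -0.00111581]), np.float64(0.10492640448400087))
top 0.03 34 [ 0.4478 -0.0343  0.0353] [0.0478 0.0477 0.0069]
top 0.06 8 [0.4837 0.0049 0.0734] [0.0012 0.0047 0.0076]
top 0.09 7 [0.4838 0.0019 0.097 ] [0.0017 0.0039 0.004 ]
top 0.115 91 [0.4917 0.0048 0.1216] [0.0051 0.0052 0.0029]
blue 0 
scene 0.03 206 [0.4898 0.0005 0.0429] [0.0246 0.02   0.0093]
scene 0.06 176 [0.4888 0.0007 0.0751] [0.0047 0.004  0.0086]
scene 0.09 157 [0.4885 0.0009 0.1024] [0.0045 0.0041 0.0072]
scene 0.115 101 [0.4896 0.0023 0.1216] [0.0041 0.0043 0.0033]
blue 17 [0.67189308 0.03003707 0.12305574]
disc 662 (632.1759033203125, 1.4608861207962036) 72.38166046142578
```

Call:
drive_tool([
  [[0,0,0],[0,0,-1],80],
  [[0,0,0],[0,0,-1],80],
  [[0,0,0],[0,0,-1],80],
  [[0,0,0],[0,0,-0.09],80],
  [[-0.4,-0.85,0],[0,0,0],80],
  [[-0.4,-0.85,0],[0,0,0],80],
  [[-0.4,-0.85,0],[0,0,0],80],
  [[-0.4,-0.85,0],[0,0,0],80],
  [[-0.4,-0.85,0],[0,0,0],80],
  [[-0.4,-0.85,0],[0,0,0],80],
], newtons=40)

```text
time: 1.1
eef_pos: [0.3182, 0.3622, 0.2498]
ee_rot: [0.004, 3.142, -0.0]
ft_force: [0.0, -0.0, 0.8]
finger_gap: 0.934
grip_force: 0.0
```

Call:
drive_tool([
  [[-0.39,-0.8,0.1],[0,0,0],80],
  [[-0.39,-0.8,0.1],[0,0,0],80],
  [[-0.39,-0.8,0.1],[0,0,0],80],
  [[-0.39,-0.8,0.1],[0,0,0],80],
  [[-0.39,-0.8,0.1],[0,0,0],80],
  [[-0.39,-0.8,0.1],[0,0,0],80],
  [[-0.39,-0.8,0.1],[0,0,0],80],
  [[-0.39,-0.8,0.1],[0,0,0],80],
  [[-0.37,-0.76,0.1],[0,0,0],80],
  [[0,0,0],[0,0,0],80],
])

```text
time: 2.1
eef_pos: [0.4933, 0.0021, 0.2045]
ee_rot: [-0.013, -3.141, 0.001]
ft_force: [0.1, 0.6, 0.1]
finger_gap: 0.936
grip_force: 0.0
```

```bash
python3 - <<'E'
from cell import sensors, vision
import cv2, numpy as np
s=sensors.read_state(); print(s["eef_pos"],s["ee_rot"])
p,d=vision.get_image("wrist"); cv2.imwrite("pics/w1.png",p[:,:,::-1]); np.save("pics/w1.npy",d)
m=vision.camera_model("wrist"); print({k:np.round(v,4).tolist() for k,v in m.items()})
E
```

```text
[0.49331552 0.00206025 0.20448419] [-1.28456346e-02 -3.14108803e+00  1.25290014e-03]
{'camera_matrix': [[325.1923, 0.0, 283.15], [0.0, 325.1923, 209.1206], [0.0, 0.0, 1.0]], 'T_tool_cam': [[0.0006, -0.9542, -0.2993, 0.0768], [1.0, 0.0004, 0.0007, -0.0007], [-0.0006, -0.2993, 0.9542, -0.1231], [0.0, 0.0, 0.0, 1.0]]}
```

View pics/w1.png

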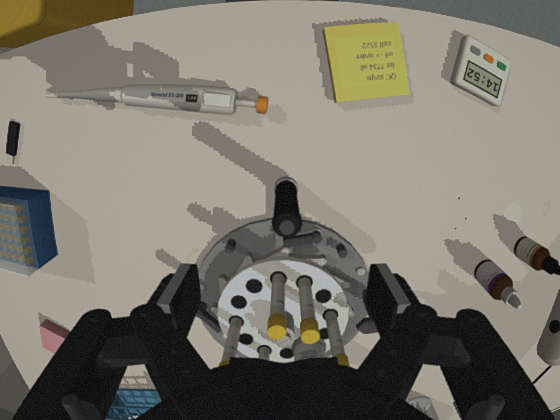

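The wrist view shows the handle top at (289,227) and the lever bar below it, nearly centred between the fingers. The pads are at about (180,295) and (393,295). I'll cast the handle-top ray to check its position.

```bash
cat >> h.py <<'E'
from scipy.spatial.transform import Rotation as R
def wray(uv,pos,rot):
    m=vision.camera_model("wrist");K=m["camera_matrix"];T=np.array(m["T_tool_cam"])
    x=np.array([uv[0]-K[0][2],uv[1]-K[1][2]]);r=np.linalg.norm(x);a=r/K[0][0]
    d=np.r_[x/r*np.sin(a),np.cos(a)]; Rw=R.from_rotvec(rot).as_matrix()
    return pos+Rw@T[:3,3], Rw@T[:3,:3]@d
E
python3 - <<'E'
from h import *
o,d=wray((289,227),[.49331,.00206,.20448],[-.01285,-3.14109,.00125])
q=o+d*(.121-o[2])/d[2]; print(q)
p,e=ray("top",(215+251/4,110+455/4)); t=np.linalg.lstsq(np.c_[d,-e],p-o,rcond=None)[0]; print(o+d*t[0],p+e*t[1])
E
```

```text
[0.49398594 0.00542978 0.121     ]
[0.49535605 0.00548887 0.11734419] [0.49539625 0.00465457 0.11734577]
```

Call:
drive_tool([
  [[0,0.06,0.4],[0,0,0],80],
  [[0,0,0.5],[0,0,0],80],
  [[0,0,0.5],[0,0,0],80],
  [[0,0,0.5],[0,0,0],80],
  [[0,0,0.29],[0,0,0],80],
  [[0,0,0],[0,0,0],10],
  [[0,0,0],[0,0,0],10],
  [[0,0,0],[0,0,0],10],
  [[0,0,0],[0,0,0],10],
  [[0,0,0],[0,0,0],10],
], newtons=40)

```text
time: 3.15
eef_pos: [0.493, 0.0088, 0.0968]
ee_rot: [0.001, 3.139, -0.0]
ft_force: [-1.2, 0.8, 4.6]
finger_gap: 0.229
grip_force: 37.9
```

Call:
drive_tool([
  [[-0.01,0.14,0],[0,0,0],10],
  [[-0.013,0.14,0],[0,0,0],10],
  [[-0.017,0.14,0],[0,0,0],10],
  [[-0.02,0.12,0],[0,0,0],10],
  [[0,0,0],[0,0,0],10],
  [[0,0,0],[0,0,0],10],
  [[0,0,0],[0,0,0],10],
  [[0,0,0],[0,0,0],10],
  [[0,0,0],[0,0,0],10],
  [[0,0,0],[0,0,0],10],
], newtons=30)

```text
time: 4.15
eef_pos: [0.4968, 0.0344, 0.0968]
ee_rot: [0.0, 3.138, -0.006]
ft_force: [1.4, -6.9, 7.6]
finger_gap: 0.225
grip_force: 38.2
```

Call:
drive_tool([
  [[-0.015,0.05,0],[0,0,0],10],
  [[0,0,0],[0,0,0],10],
  [[0,0,0],[0,0,0],10],
  [[-0.015,0.04,0],[0,0,0],10],
  [[0,0,0],[0,0,0],10],
  [[0,0,0],[0,0,0],10],
  [[0,0,0],[0,0,0],10],
  [[0,0,0],[0,0,0],10],
  [[0,0,0],[0,0,0],10],
  [[0,0,0],[0,0,0],10],
])

```text
time: 5.15
eef_pos: [0.4972, 0.0353, 0.0968]
ee_rot: [0.002, -3.141, 0.018]
ft_force: [-5.6, -25.6, 10.1]
finger_gap: 0.225
grip_force: 38.8
```

Call:
drive_tool([
  [[0.054,-0.22,0],[0,0,0],10],
  [[0.032,-0.2,0],[0,0,0],10],
  [[0.018,-0.2,0],[0,0,0],10],
  [[0.004,-0.2,0],[0,0,0],10],
  [[-0.012,-0.2,0],[0,0,0],10],
  [[-0.024,-0.2,0],[0,0,0],10],
  [[-0.04,-0.2,0],[0,0,0],10],
  [[-0.056,-0.2,0],[0,0,0],10],
  [[-0.072,-0.2,0],[0,0,0],10],
  [[-0.09,-0.2,0],[0,0,0],10],
])

```text
time: 6.15
eef_pos: [0.5066, -0.0606, 0.0968]
ee_rot: [0.001, 3.141, 0.001]
ft_force: [-2.1, 2.9, 11.4]
finger_gap: 0.225
grip_force: 38.5
```

Call:
drive_tool([
  [[0,0,0],[0,0,0],10],
  [[-0.01,-0.02,0],[0,0,0],10],
  [[0,0,0],[0,0,0],10],
  [[0,0,0],[0,0,0],10],
  [[0,0,0],[0,0,0],10],
  [[0,0,0],[0,0,0],10],
  [[0,0,0],[0,0,0],10],
  [[0,0,0],[0,0,0],10],
  [[0,0,0],[0,0,0],10],
  [[0,0,0],[0,0,0],10],
])

```text
time: 7.15
eef_pos: [0.5071, -0.0616, 0.0968]
ee_rot: [0.001, 3.141, -0.0]
ft_force: [-1.3, 0.7, 10.4]
finger_gap: 0.224
grip_force: 38.5
```

```bash
cat > look.py <<'E'
import sys; from h import *
from cell import sensors
tag=sys.argv[1]; c=np.array([.631,0.0])
s=sensors.read_state(); print(s["time"],np.round(s["eef_pos"],4),np.round(s["ft_force"],1))
cent={}
for n in("top","scene"):
    p,d=vision.get_image(n); cv2.imwrite(f"pics/{n}{tag}.png",p[:,:,::-1]); i=p.astype(int)
    m=((i[:,:,2]>i[:,:,0]+30)&(i[:,:,2]>i[:,:,1]+15)).astype(np.uint8)
    k,l,st,ce=cv2.connectedComponentsWithStats(m)
    for j in range(1,k):
        q=plane(n,ce[j],.123)
        if st[j,4]>5 and np.hypot(*(q[:2]-c))<.08:
            a=q[:2]-c; print(n,ce[j].round(1),st[j,4],q[:2].round(4),"r",np.hypot(*a).round(4),"ang",np.degrees(np.arctan2(a[1],a[0])).round(1))
E
python3 look.py 1
```

```text
7.15 [ 0.5071 -0.0616  0.0968] [-1.3  0.7 10.4]
top [256.9 141.9] 8 [0.6569 0.0495] r 0.0558 ang 62.4
```

Call:
drive_tool([
  [[-0.02,-0.04,0],[0,0,0],10],
  [[0,0,0],[0,0,0],10],
  [[-0.02,-0.04,0],[0,0,0],10],
  [[0,0,0],[0,0,0],10],
  [[0,0,0],[0,0,0],10],
  [[0,0,0],[0,0,0],10],
  [[0,0,0],[0,0,0],10],
  [[0,0,0],[0,0,0],10],
  [[0,0,0],[0,0,0],10],
  [[0,0,0],[0,0,0],10],
])

```text
time: 8.25
eef_pos: [0.5074, -0.0623, 0.0966]
ee_rot: [-0.002, -3.137, -0.011]
ft_force: [-8.4, 13.9, 19.4]
finger_gap: 0.227
grip_force: 39.2
```

```bash
python3 look.py 2; python3 - <<'E'
import cv2,numpy as np
a=cv2.imread("pics/top2.png")[110:245,215:350]; cv2.imwrite("pics/topc2.png",np.clip(255*(cv2.resize(a,None,fx=4,fy=4,interpolation=2)/255.)**.6,0,255).astype('uint8'))
E
```

```text
8.25 [ 0.5074 -0.0623  0.0966] [-8.4 13.9 19.4]
```

View pics/topc2.png

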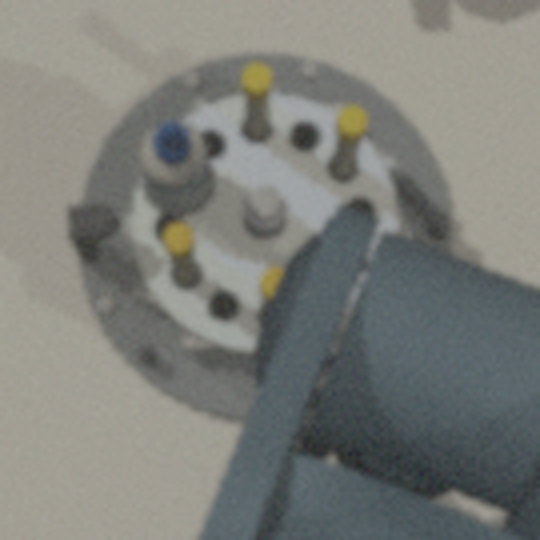

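```bash
python3 - <<'E'
from h import *
T=lambda x,y:(215+(x+.5)/4-.5,110+(y+.5)/4-.5); c=np.array([.631,0])
def A(q,z):
    p=plane("top",T(*q),z)[:2]-c; return np.hypot(*p).round(4),np.degrees(np.arctan2(p[1],p[0])).round(1)
print("cap0",A((210,100),.127),"cap1",A((173,143),.127))
for n,q in dict(t0=(312,84),t1=(257,76),u0=(370,172),u1=(352,121),v0=(162,183),v1=(178,237)).items(): print(n,A(q,.103))
print("post",A((93,220),.071),A((75,215),.071))
E
```

```text
cap0 (np.float64(0.0495), np.float64(36.4)) cap1 (np.float64(0.0502), np.float64(69.5))
t0 (np.float64(0.0608), np.float64(-20.8))
t1 (np.float64(0.0609), np.float64(6.1))
u0 (np.float64(0.0528), np.float64(-77.8))
u1 (np.float64(0.0566), np.float64(-48.2))
v0 (np.float64(0.0535), np.float64(86.2))
v1 (np.float64(0.0507), np.float64(118.6))
post (np.float64(0.0915), np.float64(95.4)) (np.float64(0.1009), np.float64(93.4))
```

Call:
drive_tool([
  [[0.098,0.2,-0.03],[0,0,0],10],
  [[0.082,0.2,0],[0,0,0],10],
  [[0.064,0.2,0],[0,0,0],10],
  [[0.048,0.2,0],[0,0,0],10],
  [[0.032,0.2,0],[0,0,0],10],
  [[0.018,0.2,0],[0,0,0],10],
  [[0.004,0.2,0],[0,0,0],10],
  [[-0.012,0.2,0],[0,0,0],10],
  [[-0.024,0.2,0],[0,0,0],10],
  [[-0.04,0.2,0],[0,0,0],10],
])

```text
time: 9.35
eef_pos: [0.4965, 0.0344, 0.097]
ee_rot: [0.001, 3.136, -0.003]
ft_force: [9.9, -4.5, -5.7]
finger_gap: 0.224
grip_force: 37.2
```

Call:
drive_tool([
  [[0,0,0],[0,0,0],10],
  [[0,0,0],[0,0,0],10],
  [[0.04,-0.2,0],[0,0,0],10],
  [[0.024,-0.2,0],[0,0,0],10],
  [[0.012,-0.2,0],[0,0,0],10],
  [[-0.004,-0.2,0],[0,0,0],10],
  [[-0.018,-0.2,0],[0,0,0],10],
  [[-0.032,-0.2,0],[0,0,0],10],
  [[-0.048,-0.2,0],[0,0,0],10],
  [[-0.064,-0.2,0],[0,0,0],10],
])

```text
time: 10.35
eef_pos: [0.4999, -0.0448, 0.0969]
ee_rot: [0.002, 3.14, 0.003]
ft_force: [4.5, 4.5, -0.1]
finger_gap: 0.226
grip_force: 38.1
```

Call:
drive_tool([
  [[-0.082,-0.2,0],[0,0,0],10],
  [[-0.098,-0.2,0],[0,0,0],10],
  [[0,0,0],[0,0,0],10],
  [[0,0,0],[0,0,0],10],
  [[0,0,0],[0,0,0],10],
  [[0,0,0],[0,0,0],10],
  [[0,0,0],[0,0,0],10],
  [[0,0,0],[0,0,0],10],
  [[0,0,0],[0,0,0],10],
  [[0,0,0],[0,0,0],10],
])

```text
time: 11.35
eef_pos: [0.5072, -0.0623, 0.0968]
ee_rot: [-0.002, -3.138, -0.01]
ft_force: [-2.4, 13.9, 9.7]
finger_gap: 0.229
grip_force: 39.1
```

```bash
python3 look.py 3; python3 - <<'E'
import cv2,numpy as np
a=cv2.imread("pics/top3.png")[110:245,215:350]; cv2.imwrite("pics/topc3.png",np.clip(255*(cv2.resize(a,None,fx=4,fy=4,interpolation=2)/255.)**.6,0,255).astype('uint8'))
E
```

```text
11.35 [ 0.5072 -0.0623  0.0968] [-2.4 13.9  9.7]
top [253.8 155.4] 8 [0.6292 0.0549] r 0.0549 ang 91.9
```

View pics/topc3.png

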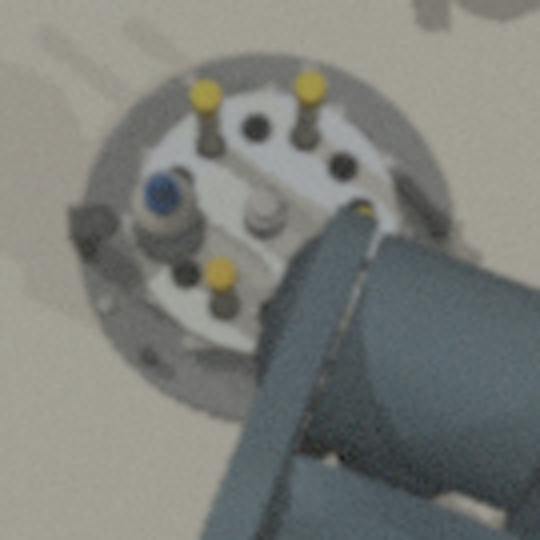

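The top crop shows the cap at about (162,193) and the post at (93,220). I'll check the cap angle against the index direction of about 95.5°.

```bash
python3 - <<'E'
from h import *
T=lambda x,y:(215+(x+.5)/4-.5,110+(y+.5)/4-.5)
for c in([.631,0],[.6326,.0005],[.6296,-.001]):
    for q in((209,100),(173,142),(162,192)):
        p=plane("top",T(*q),.127)[:2]-c; print(c,q,np.hypot(*p).round(4),np.degrees(np.arctan2(p[1],p[0])).round(1))
    print(tri(T(209,100),(250+81-.4,149)))
E
```

```text
[0.631, 0] (209, 100) 0.0498 36.9
[0.631, 0] (173, 142) 0.0504 69.0
[0.631, 0] (162, 192) 0.0523 98.1
(array([0.67204348, 0.02920839, 0.12561913]), np.float64(0.0020665092618249083))
[0.6326, 0.0005] (209, 100) 0.0482 37.5
[0.6326, 0.0005] (173, 142) 0.0494 70.5
[0.6326, 0.0005] (162, 192) 0.052 99.9
(array([0.67204348, 0.02920839, 0.12561913]), np.float64(0.0020665092618249083))
[0.6296, -0.001] (209, 100) 0.0515 36.8
[0.6296, -0.001] (173, 142) 0.0519 67.9
[0.6296, -0.001] (162, 192) 0.0531 96.4
(array([0.67204348, 0.02920839, 0.12561913]), np.float64(0.0020665092618249083))
```

Call:
drive_tool([
  [[0.02,0.06,0],[0,0,0],10],
  [[0,0,0],[0,0,0],10],
  [[0,0,0],[0,0,0],60],
  [[0,0,0],[0,0,0],60],
  [[0,0,0],[0,0,0],60],
  [[0,0,0],[0,0,0],60],
  [[0,0,0],[0,0,0],60],
  [[0,0,-0.3],[0,0,0],60],
  [[0,0,-0.6],[0,0,0],60],
  [[0,0,-0.8],[0,0,0],60],
])

```text
time: 12.45
eef_pos: [0.5059, -0.0623, 0.181]
ee_rot: [-0.002, -3.137, -0.002]
ft_force: [0.4, -1.0, -0.3]
finger_gap: 0.701
grip_force: 0.0
```

Call:
drive_tool([
  [[0,0,-0.8],[0,0,0],60],
  [[0,0,-0.8],[0,0,0],60],
  [[0.5,-0.5,0],[0,0,0],60],
  [[0.3,-0.8,0],[0,0,0],60],
  [[0,-0.8,0],[0,0,0],60],
  [[0,-0.8,0],[0,0,0],60],
  [[0,-0.8,0],[0,0,0],60],
  [[0,0,0],[0,0,0],60],
  [[0,0,0],[0,0,0],60],
  [[0,0,0],[0,0,0],60],
])

```text
time: 13.45
eef_pos: [0.4672, -0.2469, 0.2617]
ee_rot: [-0.0, -3.141, -0.001]
ft_force: [-0.5, 0.6, -0.9]
finger_gap: 0.702
grip_force: 0.0
```

```bash
python3 look.py 4; python3 - <<'E'
import cv2,numpy as np
a=cv2.resize(cv2.imread("pics/top4.png")[115:250,215:350],(400,400),interpolation=2);b=cv2.resize(cv2.imread("pics/scene4.png")[130:270,250:390],(400,400),interpolation=2); cv2.imwrite("pics/fin.png",np.clip(255*(np.hstack([a,b])/255.)**.6,0,255).astype('uint8'))
E
```

```text
13.45 [ 0.4672 -0.2469  0.2617] [-0.5  0.6 -0.9]
scene [303.9 156.2] 60 [0.622  0.0472] r 0.0481 ang 100.8
```

View pics/fin.png

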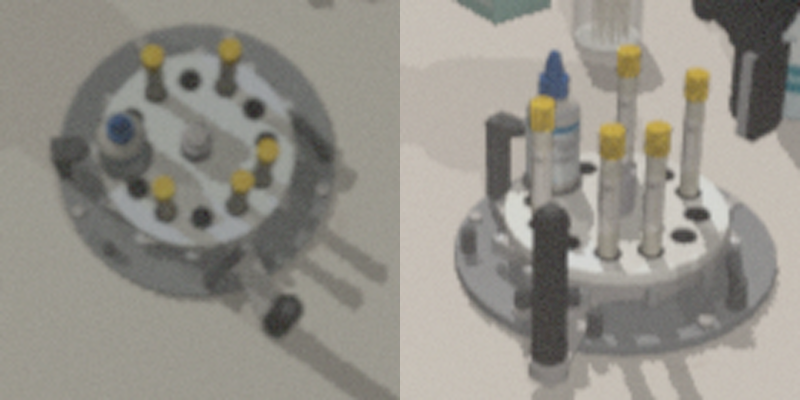

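The fused view shows the bottle (left, cap at about (120,128)) standing directly at the post point (about (70,150)). The lever is at its forward stop and the gripper is clear.

```bash
python3 -c "
from cell import arm; print(arm.close_job())"
```

```text
the job is handed in; nothing more can be done
None
```

I pumped the lever two full strokes to its forward stop, which brought the dropper bottle to the index post, then let go, moved the gripper clear and handed the job in at about 13.5 s of the 54 s allowed.

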